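Find the push-button head that still snaps and fit it in the control station

TASK

One of the three loose push-button heads in the wooden block still breaks over with a clear snap; the other two are worn and only press down softly. Feel them with gentle presses on their caps, never with more than 20 N, until you have pressed the good one through its snap while it stands in the block, then take that one by its ring and fit it upright and fully home in the empty hole of the control station. Leave the worn heads standing in the block.

Things in the scene. Friction and masses are not known exactly. Their poses are not given: they have to be found in the camera images.
- unit_a: Loose push-button head (0.13 kg), one of three that look alike; the letter does not tell which snaps. Origin: on its axis at the underside of its ring; z up. Ribbed aluminium ring 38 mm across, 0 to 13 mm above the origin: grip it here. Black cap 24 mm across above it, top at 27 mm. Below: round barrel 30 mm across to -24 mm (chamfered end), 17 mm square block to -36 mm.
- unit_b: Loose push-button head (0.13 kg), one of three that look alike; the letter does not tell which snaps. Origin: on its axis at the underside of its ring; z up. Ribbed aluminium ring 38 mm across, 0 to 13 mm above the origin: grip it here. Black cap 24 mm across above it, top at 27 mm. Below: round barrel 30 mm across to -24 mm (chamfered end), 17 mm square block to -36 mm.
- unit_c: Loose push-button head (0.13 kg), one of three that look alike; the letter does not tell which snaps. Origin: on its axis at the underside of its ring; z up. Ribbed aluminium ring 38 mm across, 0 to 13 mm above the origin: grip it here. Black cap 24 mm across above it, top at 27 mm. Below: round barrel 30 mm across to -24 mm (chamfered end), 17 mm square block to -36 mm.
- cap_a (a joint): Stroke of unit_a's cap (m): 0 at rest, grows when pressed, stop at 0.0065; springs back. Good head: 1 to 2 N up to 3.3 mm, then climbs steeply to about 8 N and breaks over, falling below 4 N by 6 mm. Worn head: grows evenly to the stop, never falls, ending at about 2.5 N or about 7.5 N. The reading (1 mm noise) cannot show the snap, the force does. Over 20 N damages a cap.
- cap_b (a joint): Stroke of unit_b's cap (m): 0 at rest, grows when pressed, stop at 0.0065; springs back. Good head: 1 to 2 N up to 3.3 mm, then climbs steeply to about 8 N and breaks over, falling below 4 N by 6 mm. Worn head: grows evenly to the stop, never falls, ending at about 2.5 N or about 7.5 N. The reading (1 mm noise) cannot show the snap, the force does. Over 20 N damages a cap.
- cap_c (a joint): Stroke of unit_c's cap (m): 0 at rest, grows when pressed, stop at 0.0065; springs back. Good head: 1 to 2 N up to 3.3 mm, then climbs steeply to about 8 N and breaks over, falling below 4 N by 6 mm. Worn head: grows evenly to the stop, never falls, ending at about 2.5 N or about 7.5 N. The reading (1 mm noise) cannot show the snap, the force does. Over 20 N damages a cap.
- cap_a_top (a point): Centre of the top face of the cap of unit_a (24 mm across); moves with the cap.
- cap_b_top (a point): Centre of the top face of the cap of unit_b (24 mm across); moves with the cap.
- cap_c_top (a point): Centre of the top face of the cap of unit_c (24 mm across); moves with the cap.
- holder: Fixed wooden block 70 x 222 mm on a plywood foot board 96 x 250 mm, top 50 mm above the bench. Three bores, 31.5 mm wide, in a row along its y axis at -74, 0 and 74 mm, each holding one head, its ring 0.5 mm above the block. Origin: centre of its underside, on the bench; z up.
- station_hole (a point): Centre of the mouth of the empty hole in the grey station's top face, 55 mm above the bench; 31.5 mm across, small chamfer, 42 mm deep, z up. The fixed station (214 x 94 mm) lies on its back; x runs along it to the two fitted heads 66 mm (flush) and 130 mm (mushroom) away; clear to both sides (y). A head is home when its origin is at this point, ring flush on the face.

How it is judged (in metres and radians):
On the way, in this order (a step that is already met when the one before it is completed fails the run):
1. the good head, standing in the block, has been pressed through its snap (stroke over 4.5 mm) (value of joint cap_b above 0.0045 m and distance of unit_b from where it was at the start of the episode below 0.008 m), for 0.05 s.
2. that head stands fully home in the station's hole (z of unit_b in the frame of station_hole between -0.0025 and 0.0025 m and horizontal distance between unit_b and station_hole below 0.003 m and angle between unit_b's own z axis and vertical below 0.06 rad), for 0.2 s.
At the end, for the whole second after the job is handed in: the head that snaps stands at rest in the station's hole, ring flush on the face (within 2.5 mm in height, 3 mm sideways, upright within 0.06 rad), its cap sprung back; the two worn heads still stand in the block (within 8 mm of where they were, upright within 0.08 rad) (all of step 2 and linear speed of unit_b below 0.01 m/s and value of joint cap_b below 0.0015 m and distance of each of unit_a, unit_c from where it was at the start of the episode below 0.008 m and angle between each of unit_a, unit_c's own z axis and vertical below 0.08 rad); the robot touches nothing.
It fails at once if a cap is pressed with more than 20 N (contact force between any of cap_a, cap_b, cap_c and the fingers above 20 N or contact force between any of cap_a, cap_b, cap_c and the arm above 20 N).
It fails at once if a worn head is pulled out of the block (moved more than 20 mm) (distance of any of unit_a, unit_c from where it was at the start of the episode above 0.02 m).
It also fails if it takes over 72 s, if anything falls off the work surface, if the arm or the gripper's body presses on something with over 40 N, if the wrist force passes 120 N, or if a joint passes its speed limit or range.

ROBOT

A 6-joint arm with a two-finger parallel gripper is mounted at the origin on a cart in front of the work surface, level with it; the furniture and walls round the work are solid. World frame = base frame: x ahead of the robot, y to its left, z up, the work surface at z = 0. Lengths are in m, angles in degrees, forces in N, time in s.
With the tool pointing down it reaches from about 0.375 to 0.9 m from the base axis. Payload 3.1 kg.
Tool frame: the origin (TCP) lies at the very end of the fingers, on their centre line; the grasp point (between the pads) lies 19 mm behind it (ctrl.grip_depth is the distance from the TCP to the grasp point, in m); z points along the fingers, y is the line along which they close (so a half turn about z gives the same grasp; the last joint's range is limited). The gripper opens to 87 mm and grips with 3 to 60 N. Pads are 19 mm wide; open, the fingers measure 117 mm over their backs; the gripper's body (75 mm by 190 mm) begins 51 mm behind the grasp point.
Start: joints at [54.517, 30.224, 82.088, -0, 67.689, -10.227], TCP at [0.267, 0.565, 0.223] pointing down, gripper open.
Joint ranges: [-176.69, 176.69], [-43.24, 126.21], [12.49, 139.97], [-82, 262], [0, 151.66], [-163.58, 163.58]. Speed limits (degrees/s): [159.86, 159.86, 180, 180, 180, 180].

INTERFACE

Orientations are given as a 3x3 rotation matrix whose columns are the frame's x, y, z axes.
In Python, from cell import ctrl gives the robot as it stands.
- The arm moves only by the shell command python3 -m pendant 'ROWS' [OPENING]. ROWS is JSON, a list of rows, each an object with "delta_pos": the shift along the tool's x, y, z normalised to -1 to 1, where 1 is 10 cm, a list of three; "rotation": the turn, a rotation vector about the tool's x, y, z normalised to -1 to 1, where 1 is 90 degrees, a list of three. A call has 1 to 8 rows; each row is the pose to reach, as a shift and turn from the pose commanded when the call began, along the tool's axes at that moment; what a row does not reach only later rows make up. A row lasts 1/8 s, in which the tool goes at most 62.5 mm and 10.7 degrees, less where a joint would pass 70% of its speed; a pose out of reach is approached as far as the arm can. A call with a number of a shift or a turn outside -1 to 1 is refused whole. A call with a gripper value outside its range is refused whole. OPENING is the opening, from -1 (shut) to 1 (fully open), set as the call begins (- or left out, the last holds). The fingers move at their own pace and stop on an object; the grip force is fixed at half the most. Time passes only in rows, so rows that repeat a pose let the fingers close. It gives the time, the measured TCP pose, the force, the opening and the grip force at its end, in the units of the state.
- ctrl.read_state(): the state, without advancing time (a new reading comes with each control period).
- ctrl.snapshot(name): name is "scene" or "top" or "wrist"; returns (picture, depth): 400x640x3 uint8, red, green, blue; 400x640 float32, m along the optical axis (not along the pixel's ray), 0 where there is no reading.
- ctrl.camera_model(name): a dict with "vfov" (degrees; the focal length in pixels is half the picture's height over the tangent of half this angle, whatever the lens; pixels are square), "cx", "cy" (the principal point, pixels), "k1" (the pictures are not rectified: a ray, as slopes to the right and down, at radius r is drawn at 1 + k1 r^2 times it, then the intrinsics apply), "R" (3x3) and "t" (3): a world point X has camera coordinates R X + t. Camera axes: x right, y down, z forward; pixel columns grow to the right and rows downward; lengths in m; the calibration is good to about 2 mm. A picture is of the moment at which its call begins: read the wrist's pose just before it. camera_model takes no time and is no camera call; for the wrist camera it gives the pose at the moment of the call.
- ctrl.job_done(): hands the job in; it is judged then, once.
The state is a dict: "time_s": time; "joints": joint angles; "joint_vel": joint speeds; "tau": joint torques, N m; "position": TCP position; "ee_rot": TCP orientation; "wrist_force": force on the tool from outside, world axes, zero at the start; "torque": the same for the moment, N m; "opening": finger opening in m; "grasp_force": force on a finger pad.
Only numpy, scipy, OpenCV 4.12 (cv2) and the standard library are available. Lean on these libraries where they do the work, as an engineer would, in place of code of your own. Each camera call takes 0.05 s, during which the arm holds its last target. There are 200 camera calls.

## Working session

There is one attempt and no reset: what is moved stays moved. The work goes in short steps, Python scripts to look and compute and a shell command to move; the robot and the scene stay as the last step left them, time stands still between calls to the robot, and variables do not carry over. Pictures are saved under pics/ and viewed, at most 10 in all, crops included, and the job is handed in when it is done.

```bash
mkdir -p pics; ls; cat > h.py <<'E'
import numpy as np, cv2
from cell import ctrl
def snap(n):
    m=ctrl.camera_model(n); p,d=ctrl.snapshot(n); return m,p,d
def pix2cam(m,uv):
    f=200/np.tan(np.radians(m["vfov"])/2)
    p=(np.atleast_2d(uv)-[m["cx"],m["cy"]])/f
    q=p.copy()
    for _ in range(20): q=p/(1+m["k1"]*(q**2).sum(1,keepdims=True))
    return np.c_[q,np.ones(len(q))]
def plane(m,uv,z):
    R=np.array(m["R"]);t=np.array(m["t"]); d=pix2cam(m,uv)@R; c=-R.T@t
    return c+d*((z-c[2])/d[:,2])[:,None]
def world(m,d):
    v,u=np.mgrid[:400,:640]; r=pix2cam(m,np.c_[u.ravel(),v.ravel()])
    X=(r*d.reshape(-1,1)-np.array(m["t"]))@np.array(m["R"])
    X[d.ravel()==0]=np.nan
    return X.reshape(400,640,3)
E
python3 - <<'E'
from h import *
for n in("top","scene"):
    m,p,d=snap(n); cv2.imwrite(f"pics/{n}0.png",p[:,:,::-1]); np.savez(f"pics/{n}0.npz",p=p,d=d)
    print(n,m["vfov"],-np.array(m["R"]).T@m["t"])
s=ctrl.read_state();print(s)
E
```

```text
pics
top 50.31707938399373 [ 0.39512275 -0.14934658  0.97016111]
scene 44.63532515069579 [0.7709871  0.33810605 1.01413677]
{'time_s': 0.1, 'joints': array([ 5.45167722e+01,  3.02731208e+01,  8.21489592e+01, -1.46627625e-03,
        6.76880045e+01, -1.02270981e+01]), 'joint_vel': array([ 0.0565826 , -0.10205794, -0.20193806, -0.0467081 ,  0.04073606,
        0.0539967 ]), 'tau': array([-3.16864616e-04, -4.40983057e+01, -1.77151537e+01,  6.34827325e-02,
        5.34437061e-02, -4.51176606e-05]), 'position': array([0.26625969, 0.56472722, 0.22167551]), 'ee_rot': array([[-9.04413485e-01,  4.26655654e-01, -1.09598786e-03],
       [ 4.26656943e-01,  9.04412164e-01, -1.57825697e-03],
       [ 3.17852494e-04, -1.89500772e-03, -9.99998154e-01]]), 'wrist_force': array([-0.42296393,  0.47461412,  0.23832114]), 'torque': array([ 0.02087901, -0.06897758, -0.00464981]), 'grasp_force': 0.0, 'opening': 0.08712086966564052}
```

View pics/top0.png

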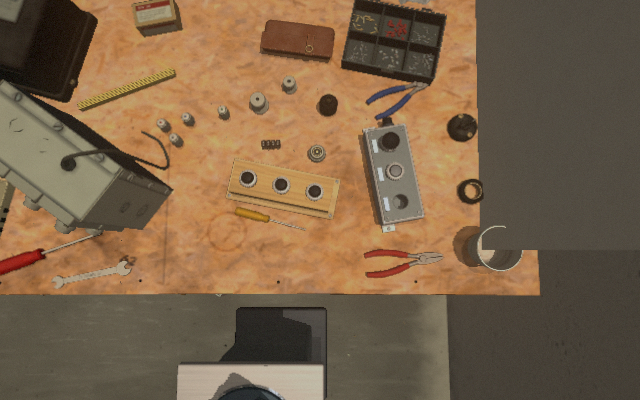

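View pics/scene0.png

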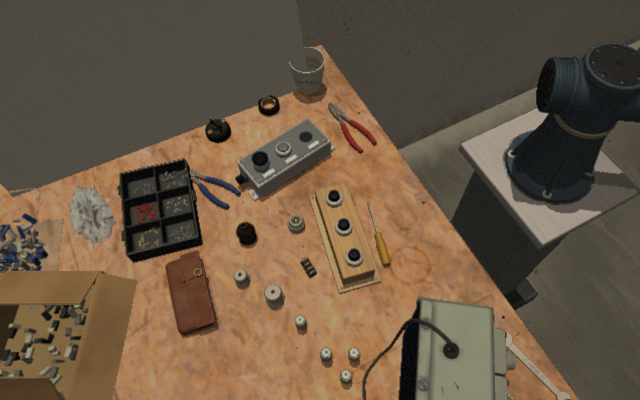

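The top view shows the caps at about (248,178), (281,184) and (315,191). The empty hole is at (401,201), with the flush head at (395,172) and the mushroom at (389,141).

```bash
cat >> h.py <<'E'
def dark(p,c,r,th=60):
    g=cv2.cvtColor(p,cv2.COLOR_RGB2GRAY); n,l,s,ce=cv2.connectedComponentsWithStats((g<th).astype(np.uint8))
    k=[i for i in range(1,n) if s[i,4]>20 and np.hypot(*(ce[i]-c))<r]
    k=max(k,key=lambda i:s[i,4]); return ce[k],s[k]
E
python3 - <<'E'
from h import *
L={"top":[(248,178),(281,184),(315,191),(401,201)],"scene":[(354,256),(343,226),(333,197),(305,137)]}
for n in L:
    z=np.load(f"pics/{n}0.npz");m=ctrl.camera_model(n);X=world(m,z["d"])
    for i,c in enumerate(L[n]):
        try:
            ce,s=dark(z["p"],np.array(c),8)
            print(n,ce.round(1),s,plane(m,ce,.0775 if i<3 else .055).round(4),X[int(ce[1]),int(ce[0])].round(4))
        except Exception as e: print(n,c,e)
m=ctrl.camera_model("top"); print(plane(m,[(395,172),(389,141)],.065).round(3))
s=ctrl.read_state();print(s["position"])
mw=ctrl.camera_model("wrist");print(mw["vfov"],mw["cx"],mw["cy"],-np.array(mw["R"]).T@mw["t"],np.array(mw["R"]).round(3))
E
```

```text
top [247.  177.1] [242 172  12  11 101] [[0.5497 0.0028 0.0775]] [0.5498 0.0048 0.0781]
top [280.4 183.9] [275 179  12  11  92] [[ 0.5353 -0.0684  0.0775]] [ 0.5372 -0.0675  0.0775]
top [314.3 190.7] [309 186  12  11  92] [[ 0.5209 -0.1403  0.0775]] [ 0.5225 -0.1397  0.0769]
top [403.  199.3] [397 195  11  12  55] [[ 0.5058 -0.3319  0.055 ]] [ 0.5103 -0.3385  0.0218]
scene [353.7 254.8] [348 249  12  12 112] [[0.5553 0.0085 0.0775]] [0.5555 0.0062 0.077 ]
scene [343.4 224.2] [338 219  12  12 104] [[ 0.5405 -0.0634  0.0775]] [ 0.5413 -0.0636  0.079 ]
scene [333.7 195.8] [329 191  11  11  92] [[ 0.526  -0.135   0.0775]] [ 0.5267 -0.1369  0.0787]
scene [305.4 136.5] [300 132  12  10 100] [[ 0.5032 -0.3254  0.055 ]] [ 0.4983 -0.3397  0.0369]
[[ 0.564 -0.314  0.065]
 [ 0.632 -0.302  0.065]]
[0.26625969 0.56472722 0.22167551]
62.32737953248342 323.4088561542029 200.18799993240026 [0.19884274 0.59603209 0.38371136] [[ 0.427  0.904 -0.003]
 [ 0.871 -0.41   0.27 ]
 [ 0.243 -0.118 -0.963]]
```

```bash
python3 - <<'E'
from h import *
for n in("top","scene"):
    z=np.load(f"pics/{n}0.npz");m=ctrl.camera_model(n);X=world(m,z["d"]).reshape(-1,3)
    for y in np.arange(.6,-.45,-.1):
        print(n,round(y,1),[(round(x,1),round(float(np.nanmax(k)),2)) for x in np.arange(.2,.8,.1) for k in [X[(abs(X[:,0]-x)<.05)&(abs(X[:,1]-y)<.05),2]] if len(k)])
s=ctrl.read_state();R=s["ee_rot"]
d=R.T@(np.array([.552,.005,.18])-s["position"]);print(d)
E
```

```text
top 0.6 [(np.float64(0.2), -0.84), (np.float64(0.3), 0.0), (np.float64(0.4), 0.01), (np.float64(0.5), 0.04), (np.float64(0.6), 0.03), (np.float64(0.8), 0.06)]
top 0.5 [(np.float64(0.2), -0.84), (np.float64(0.3), 0.03), (np.float64(0.4), 0.03), (np.float64(0.5), 0.04), (np.float64(0.7), 0.07), (np.float64(0.8), 0.16)]
top 0.4 [(np.float64(0.2), -0.84), (np.float64(0.3), 0.01), (np.float64(0.4), 0.02), (np.float64(0.5), 0.26), (np.float64(0.6), 0.26), (np.float64(0.7), 0.26), (np.float64(0.8), 0.16)]
top 0.3 [(np.float64(0.2), -0.84), (np.float64(0.3), 0.01), (np.float64(0.4), 0.25), (np.float64(0.5), 0.29), (np.float64(0.6), 0.29), (np.float64(0.7), 0.25), (np.float64(0.8), 0.02)]
top 0.2 [(np.float64(0.2), -0.59), (np.float64(0.3), 0.01), (np.float64(0.4), 0.25), (np.float64(0.5), 0.29), (np.float64(0.6), 0.29), (np.float64(0.7), 0.05), (np.float64(0.8), 0.02)]
top 0.1 [(np.float64(0.2), -0.0), (np.float64(0.3), 0.01), (np.float64(0.4), 0.01), (np.float64(0.5), 0.01), (np.float64(0.6), 0.01), (np.float64(0.7), 0.05), (np.float64(0.8), 0.01)]
top 0.0 [(np.float64(0.2), 0.0), (np.float
[... 1721 characters left out ...]
), (np.float64(0.3), 0.01), (np.float64(0.4), 0.01), (np.float64(0.5), 0.08), (np.float64(0.6), 0.07), (np.float64(0.7), 0.03), (np.float64(0.8), 0.04)]
scene -0.2 [(np.float64(0.2), 0.0), (np.float64(0.3), 0.01), (np.float64(0.4), 0.01), (np.float64(0.5), 0.07), (np.float64(0.6), 0.05), (np.float64(0.7), 0.07), (np.float64(0.8), 0.05)]
scene -0.3 [(np.float64(0.3), 0.02), (np.float64(0.4), 0.02), (np.float64(0.5), 0.06), (np.float64(0.6), 0.09), (np.float64(0.7), 0.06), (np.float64(0.8), 0.05)]
scene -0.4 [(np.float64(0.3), 0.01), (np.float64(0.4), 0.02), (np.float64(0.5), 0.06), (np.float64(0.6), 0.06), (np.float64(0.7), 0.02), (np.float64(0.8), 0.06)]
[-0.49725214 -0.38423241  0.04224566]
```

```bash
P="python3 -m pendant"
python3 -m pendant '[{"delta_pos":[0,0,-0.6],"rotation":[0,0,0]},{"delta_pos":[0,0,-1],"rotation":[0,0,0]}]' -1
python3 -m pendant '[{"delta_pos":[0,0,-0.6],"rotation":[0,0,0]},{"delta_pos":[0,0,-1],"rotation":[0,0,0]}]'
python3 -m pendant '[{"delta_pos":[-0.4,-0.3,0],"rotation":[0,0,0]},{"delta_pos":[-0.8,-0.6,0],"rotation":[0,0,0]},{"delta_pos":[-1,-0.77,0],"rotation":[0,0,0]}]'
python3 -m pendant '[{"delta_pos":[-0.4,-0.3,0],"rotation":[0,0,0]},{"delta_pos":[-0.8,-0.6,0],"rotation":[0,0,0]},{"delta_pos":[-1,-0.77,0],"rotation":[0,0,0]}]'
python3 -m pendant '[{"delta_pos":[-0.4,-0.3,0],"rotation":[0,0,0]},{"delta_pos":[-0.8,-0.6,0],"rotation":[0,0,0]},{"delta_pos":[-1,-0.77,0],"rotation":[0,0,0]}]'
```

```text
time_s: 0.35
position: [0.2668, 0.5655, 0.324]
ee_rot: [[-0.904, 0.427, 0.0], [0.427, 0.904, 0.001], [-0.0, 0.001, -1.0]]
wrist_force: [0.6, 1.1, -0.0]
opening: 0.074
grasp_force: 0.0
time_s: 0.6
position: [0.2667, 0.5655, 0.4253]
ee_rot: [[-0.904, 0.427, 0.002], [0.427, 0.904, 0.002], [-0.0, 0.003, -1.0]]
wrist_force: [-0.6, 0.4, -0.5]
opening: 0.0548
grasp_force: 0.0
time_s: 0.98
position: [0.3248, 0.4509, 0.4222]
ee_rot: [[-0.904, 0.428, -0.0], [0.428, 0.904, -0.001], [-0.0, -0.001, -1.0]]
wrist_force: [1.0, -0.8, 0.7]
opening: 0.0252
grasp_force: 0.0
time_s: 1.35
position: [0.3824, 0.3385, 0.4221]
ee_rot: [[-0.904, 0.428, -0.001], [0.428, 0.904, -0.001], [0.0, -0.001, -1.0]]
wrist_force: [0.1, -0.6, 0.1]
opening: 0.0016
grasp_force: 0.0
time_s: 1.72
position: [0.44, 0.2262, 0.4221]
ee_rot: [[-0.903, 0.429, -0.001], [0.429, 0.903, -0.001], [0.0, -0.001, -1.0]]
wrist_force: [-0.5, 0.1, 0.2]
opening: 0.0002
grasp_force: 0.0
```

```bash
python3 -m pendant '[{"delta_pos":[-0.4,-0.3,0],"rotation":[0,0,0]},{"delta_pos":[-0.8,-0.6,0],"rotation":[0,0,0]},{"delta_pos":[-1,-0.77,0],"rotation":[0,0,0]}]'
python3 -m pendant '[{"delta_pos":[-0.4,-0.3,0],"rotation":[0,0,-0.08]},{"delta_pos":[-0.8,-0.6,0],"rotation":[0,0,-0.15]},{"delta_pos":[-1,-0.77,0],"rotation":[0,0,-0.153]}]'
python3 - <<'E'
from h import *
s=ctrl.read_state();R=s["ee_rot"];print(s["position"],s["time_s"],R.round(3).tolist(),R.T@(np.array([.538,-.066,.18])-s["position"]))
E
```

```text
time_s: 2.1
position: [0.4977, 0.1139, 0.4219]
ee_rot: [[-0.903, 0.429, -0.001], [0.429, 0.903, -0.0], [0.001, -0.001, -1.0]]
wrist_force: [0.2, 0.7, 0.2]
opening: 0.0001
grasp_force: 0.0
time_s: 2.48
position: [0.5553, 0.0014, 0.4217]
ee_rot: [[-0.98, 0.2, -0.001], [0.2, 0.98, -0.0], [0.001, -0.0, -1.0]]
wrist_force: [-0.1, 1.6, 0.0]
opening: 0.0007
grasp_force: 0.0
[0.55525467 0.00143519 0.42166666] 2.475 [[-0.98, 0.2, -0.001], [0.2, 0.98, -0.0], [0.001, -0.0, -1.0]] [ 0.00309677 -0.06943594  0.24169623]
```

Go over the middle head, down to about z 0.26, and look with the wrist camera.

```bash
python3 -m pendant '[{"delta_pos":[0.03,-0.5,0.3],"rotation":[0,0,0]},{"delta_pos":[0.03,-0.7,0.7],"rotation":[0,0,0]},{"delta_pos":[0.03,-0.7,1],"rotation":[0,0,0]}]'
python3 -m pendant '[{"delta_pos":[0,0,0.5],"rotation":[0,0,0]},{"delta_pos":[0,0,0.6],"rotation":[0,0,0]},{"delta_pos":[0,0,0.6],"rotation":[0,0,0]},{"delta_pos":[0,0,0.6],"rotation":[0,0,0]}]'
python3 - <<'E'
from h import *
m,p,d=snap("wrist"); cv2.imwrite("pics/w0.png",p[:,:,::-1]); np.savez("pics/w0.npz",p=p,d=d,R=m["R"],t=m["t"])
s=ctrl.read_state();print(s["position"],s["wrist_force"])
f=200/np.tan(np.radians(m["vfov"])/2)
for w in [(.552,.005,.0775),(.538,-.066,.0775),(.523,-.138,.0775)]:
    c=np.array(m["R"])@w+m["t"];q=c[:2]/c[2];q=q*(1+m["k1"]*q@q)*f+[m["cx"],m["cy"]];print(q)
    try:
        ce,st=dark(p,q,25,50);print(ce,st,plane(m,ce,.0775))
    except Exception as e: print(e)
E
```

```text
time_s: 2.85
position: [0.5365, -0.0658, 0.3205]
ee_rot: [[-0.979, 0.202, -0.002], [0.202, 0.979, 0.001], [0.003, -0.0, -1.0]]
wrist_force: [-0.6, 0.7, 0.3]
opening: 0.0002
grasp_force: 0.0
time_s: 3.35
position: [0.5391, -0.0646, 0.2645]
ee_rot: [[-0.98, 0.199, 0.004], [0.199, 0.98, -0.001], [-0.004, -0.001, -1.0]]
wrist_force: [-0.1, 0.5, -0.5]
opening: 0.0006
grasp_force: 0.0
[ 0.5390339  -0.06457668  0.26452618] [ 0.48624783  0.04269402 -0.08049476]
[390.25444998 177.53471962]
[387.85336538 174.52884615] [376 164  24  22 416] [[0.54823227 0.00295433 0.0775    ]]
[322.91335799 177.88682388]
[321.0519802  174.52970297] [310 164  23  23 404] [[ 0.53400414 -0.06722486  0.0775    ]]
[254.50811639 177.50935335]
[255.05762712 175.46440678] [244 165  22  21 295] [[ 0.52094885 -0.1368514   0.0775    ]]
```

View pics/w0.png

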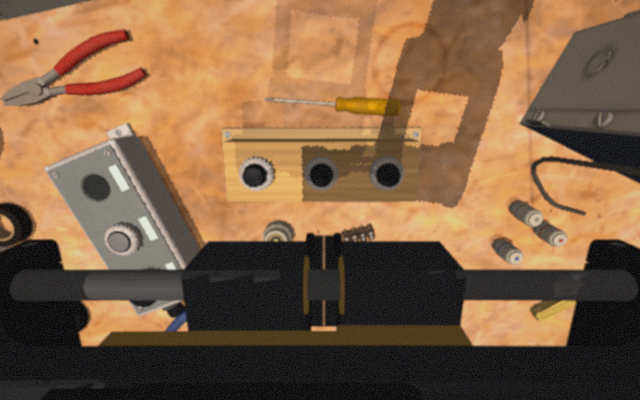

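The wrist view shows the three caps at about (388,175), (321,175) and (255,175), and the hole at (96,187). I'll refine the positions with depth.

```bash
python3 - <<'E'
from h import *
A=[(.550,.003),(.536,-.066),(.522,-.137)]
for n in("top","scene","w"):
    z=np.load(f"pics/{n}0.npz");m=ctrl.camera_model(n if n!="w" else "wrist")
    if n=="w": m["R"],m["t"]=z["R"],z["t"]
    X=world(m,z["d"])
    for a in A:
        r=np.hypot(X[...,0]-a[0],X[...,1]-a[1])
        k=X[(r<.022)&(X[...,2]>.071)&(X[...,2]<.09)]
        c,rad=cv2.minEnclosingCircle(k[:,:2].astype(np.float32)); print(n,len(k),np.median(k,0).round(4),np.array(c).round(4),round(rad,4))
E
```

```text
top 97 [0.5501 0.0048 0.0767] [0.5504 0.0043] 0.0118
top 98 [ 0.5351 -0.0677  0.077 ] [ 0.5361 -0.068 ] 0.0117
top 98 [ 0.5213 -0.1397  0.0775] [ 0.5218 -0.1398] 0.0118
scene 102 [0.5532 0.0054 0.077 ] [0.553  0.0042] 0.0122
scene 92 [ 0.5393 -0.0668  0.0773] [ 0.5381 -0.0677] 0.012
scene 84 [ 0.5251 -0.1392  0.0768] [ 0.5243 -0.1397] 0.0121
w 376 [0.5508 0.0041 0.0768] [0.5516 0.0046] 0.0121
w 370 [ 0.5361 -0.0678  0.077 ] [ 0.5369 -0.0679] 0.012
w 371 [ 0.5221 -0.1395  0.077 ] [ 0.5224 -0.1405] 0.012
```

```bash
python3 -m pendant '[{"delta_pos":[0.01,-0.035,0.4],"rotation":[0,0,0]},{"delta_pos":[0.01,-0.035,0.8],"rotation":[0,0,0]},{"delta_pos":[0.01,-0.035,1],"rotation":[0,0,0]}]' >/dev/null
python3 -m pendant '[{"delta_pos":[0,0,0.35],"rotation":[0,0,0]},{"delta_pos":[0,0,0.6],"rotation":[0,0,0]},{"delta_pos":[0,0,0.73],"rotation":[0,0,0]},{"delta_pos":[0,0,0.78],"rotation":[0,0,0]},{"delta_pos":[0,0,0.78],"rotation":[0,0,0]}]'
for i in 1; do python3 -m pendant '[{"delta_pos":[0,0,0],"rotation":[0,0,0]}]' | grep -E 'pos|force'; done
```

```text
time_s: 4.4
position: [0.5367, -0.0677, 0.0852]
ee_rot: [[-0.98, 0.199, 0.001], [0.199, 0.98, -0.0], [-0.001, -0.0, -1.0]]
wrist_force: [0.2, -0.4, 0.5]
opening: 0.0005
grasp_force: 0.0
position: [0.5367, -0.0677, 0.0855]
wrist_force: [0.3, -0.0, -0.8]
grasp_force: 0.0
```

```bash
f(){ grep -E 'pos|wrist_f' | tr '\n' ' '; echo; }
python3 -m pendant '[{"delta_pos":[0,0,0.04],"rotation":[0,0,0]},{"delta_pos":[0,0,0.07],"rotation":[0,0,0]},{"delta_pos":[0,0,0.07],"rotation":[0,0,0]}]' |f
python3 -m pendant '[{"delta_pos":[0,0,0.01],"rotation":[0,0,0]},{"delta_pos":[0,0,0.01],"rotation":[0,0,0]}]' |f
python3 -m pendant '[{"delta_pos":[0,0,0.01],"rotation":[0,0,0]},{"delta_pos":[0,0,0.01],"rotation":[0,0,0]}]' |f
python3 -m pendant '[{"delta_pos":[0,0,0.01],"rotation":[0,0,0]},{"delta_pos":[0,0,0.01],"rotation":[0,0,0]}]' |f
python3 -m pendant '[{"delta_pos":[0,0,0.01],"rotation":[0,0,0]},{"delta_pos":[0,0,0.01],"rotation":[0,0,0]}]' |f
python3 -c "
from h import *
s=ctrl.read_state();print(s)" | grep -iE 'cap|wrist|pos'
```

```text
position: [0.5361, -0.0675, 0.0775] wrist_force: [-0.3, 0.1, 1.7] 
position: [0.5361, -0.0675, 0.0766] wrist_force: [0.1, 0.0, 1.8] 
position: [0.5361, -0.0676, 0.0756] wrist_force: [0.1, -0.2, 1.1] 
position: [0.5361, -0.0675, 0.0746] wrist_force: [-0.1, -0.7, 2.9] 
position: [0.5363, -0.0676, 0.0742] wrist_force: [-0.1, -0.5, 6.7] 
       -1.25896269e-01,  6.31706484e-05]), 'position': array([ 0.53634177, -0.06761619,  0.07418748]), 'ee_rot': array([[-9.79977269e-01,  1.99107587e-01,  8.49163475e-04],
       [-8.96119709e-04, -1.45719311e-04, -9.99999588e-01]]), 'wrist_force': array([-0.13392584, -0.52936167,  6.71778994]), 'torque': array([ 0.00482199,  0.1481185 , -0.02297005]), 'grasp_force': 3.218888495782153, 'opening': 0.0005650678449823296}
```

```bash
f(){ grep -E 'pos|wrist_f' | tr '\n' ' '; echo; }
python3 -m pendant '[{"delta_pos":[0,0,0.005],"rotation":[0,0,0]},{"delta_pos":[0,0,0.005],"rotation":[0,0,0]}]' |f
python3 -m pendant '[{"delta_pos":[0,0,0.005],"rotation":[0,0,0]},{"delta_pos":[0,0,0.005],"rotation":[0,0,0]}]' |f
python3 -m pendant '[{"delta_pos":[0,0,0.005],"rotation":[0,0,0]},{"delta_pos":[0,0,0.005],"rotation":[0,0,0]}]' |f
python3 -m pendant '[{"delta_pos":[0,0,0.005],"rotation":[0,0,0]},{"delta_pos":[0,0,0.005],"rotation":[0,0,0]}]' |f
```

```text
position: [0.5364, -0.0677, 0.074] wrist_force: [-1.0, -0.1, 7.5] 
position: [0.5364, -0.0676, 0.0733] wrist_force: [-0.8, -0.1, 6.4] 
position: [0.5363, -0.0676, 0.0726] wrist_force: [-0.2, 0.4, 5.4] 
position: [0.5362, -0.0676, 0.0718] wrist_force: [-0.4, -0.5, 3.3]
```

The force rose to 7.5 N and then fell to 3.3 N, so the middle head is the good one. Next I'll raise, open and grip its ring.

```bash
python3 -m pendant '[{"delta_pos":[0,0,-0.15],"rotation":[0,0,0]},{"delta_pos":[0,0,-0.35],"rotation":[0,0,0]},{"delta_pos":[0,0,-0.35],"rotation":[0,0,0]},{"delta_pos":[0,0,-0.35],"rotation":[0,0,0]},{"delta_pos":[0,0,-0.35],"rotation":[0,0,0]},{"delta_pos":[0,0,-0.35],"rotation":[0,0,0]}]' 0.24
python3 -c "
from h import *
m,p,d=snap('wrist');cv2.imwrite('pics/w1.png',p[:,:,::-1])"
```

```text
time_s: 7.65
position: [0.5356, -0.0674, 0.106]
ee_rot: [[-0.98, 0.199, -0.001], [0.199, 0.98, 0.0], [0.001, 0.0, -1.0]]
wrist_force: [0.5, -0.1, 1.2]
opening: 0.0501
grasp_force: 0.0
```

View pics/w1.png

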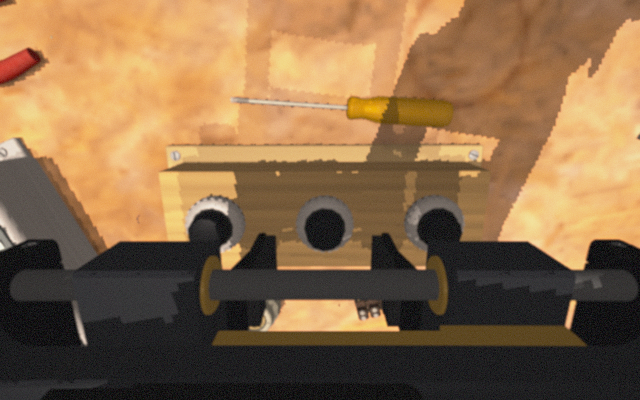

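The middle head sits at (324,228), centred between the open fingers, and the neighbours at (212,228) and (438,228) are clear of them.

```bash
python3 -m pendant '[{"delta_pos":[-0.01,0,0.2],"rotation":[0,0,0]},{"delta_pos":[-0.01,0,0.4],"rotation":[0,0,0]},{"delta_pos":[-0.01,0,0.5],"rotation":[0,0,0]},{"delta_pos":[-0.01,0,0.52],"rotation":[0,0,0]},{"delta_pos":[-0.01,0,0.52],"rotation":[0,0,0]},{"delta_pos":[-0.01,0,0.52],"rotation":[0,0,0]}]'
python3 -m pendant '[{"delta_pos":[0,0,0],"rotation":[0,0,0]},{"delta_pos":[0,0,0],"rotation":[0,0,0]},{"delta_pos":[0,0,0],"rotation":[0,0,0]},{"delta_pos":[0,0,0],"rotation":[0,0,0]},{"delta_pos":[0,0,0],"rotation":[0,0,0]}]' -1
```

```text
time_s: 8.45
position: [0.5375, -0.0679, 0.0552]
ee_rot: [[-0.98, 0.199, 0.001], [0.199, 0.98, -0.0], [-0.001, -0.0, -1.0]]
wrist_force: [-0.1, -0.5, -0.1]
opening: 0.0539
grasp_force: 0.0
time_s: 9.07
position: [0.5372, -0.0677, 0.0548]
ee_rot: [[-0.98, 0.199, 0.0], [0.199, 0.98, -0.0], [-0.0, 0.0, -1.0]]
wrist_force: [-0.3, 0.8, 2.7]
opening: 0.0369
grasp_force: 30.0
```

```bash
python3 -m pendant '[{"delta_pos":[0,0,-0.1],"rotation":[0,0,0]},{"delta_pos":[0,0,-0.25],"rotation":[0,0,0]},{"delta_pos":[0,0,-0.5],"rotation":[0,0,0]},{"delta_pos":[0,0,-0.8],"rotation":[0,0,0]},{"delta_pos":[0,0,-1],"rotation":[0,0,0]}]'
python3 -m pendant '[{"delta_pos":[0,-0.3,-0.2],"rotation":[0,0,0]},{"delta_pos":[0,-0.6,-0.3],"rotation":[0,0,0]},{"delta_pos":[0,-0.9,-0.4],"rotation":[0,0,0]},{"delta_pos":[0,-1,-0.5],"rotation":[0,0,0]}]'
python3 -m pendant '[{"delta_pos":[-0.3,-0.3,0],"rotation":[0,0,-0.1]},{"delta_pos":[-0.5,-0.6,0],"rotation":[0,0,-0.2]},{"delta_pos":[-0.7,-0.9,0],"rotation":[0,0,-0.27]},{"delta_pos":[-0.7,-1,0],"rotation":[0,0,-0.278]},{"delta_pos":[-0.7,-1,0],"rotation":[0,0,-0.278]}]'
python3 - <<'E'
from h import *
m,p,d=snap("wrist"); cv2.imwrite("pics/w2.png",p[:,:,::-1]); np.savez("pics/w2.npz",p=p,d=d,R=m["R"],t=m["t"])
E
```

```text
time_s: 9.7
position: [0.5371, -0.0679, 0.1567]
ee_rot: [[-0.98, 0.199, 0.002], [0.199, 0.98, -0.001], [-0.002, -0.0, -1.0]]
wrist_force: [-0.6, -0.0, -1.7]
opening: 0.037
grasp_force: 30.0
time_s: 10.2
position: [0.5166, -0.167, 0.2057]
ee_rot: [[-0.98, 0.201, 0.0], [0.201, 0.98, -0.0], [-0.0, -0.0, -1.0]]
wrist_force: [0.0, 0.1, -1.5]
opening: 0.0368
grasp_force: 30.0
time_s: 10.82
position: [0.5649, -0.277, 0.2044]
ee_rot: [[-0.973, -0.233, -0.001], [-0.233, 0.973, 0.002], [0.001, 0.002, -1.0]]
wrist_force: [0.1, 0.7, -1.1]
opening: 0.0367
grasp_force: 30.0
```

View pics/w2.png

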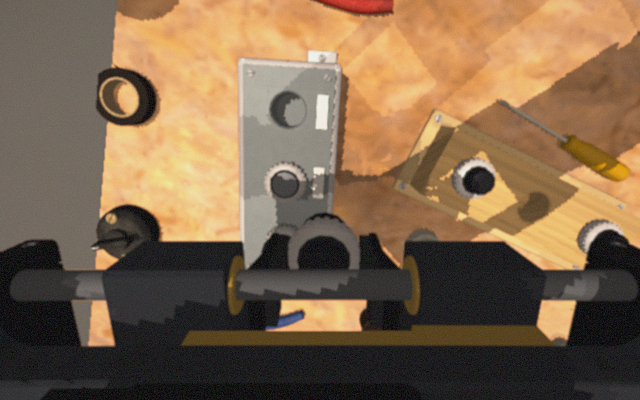

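The hole is at about (289,110) with the flush head at (286,181), and the station's edges run nearly vertical, so the tool is aligned. The held head is at (325,245).

```bash
cat > hole.py <<'E'
from h import *
def circ(P):
    A=np.c_[2*P,np.ones(len(P))]; s=np.linalg.lstsq(A,(P**2).sum(1),rcond=None)[0]; return s[:2],np.sqrt(s[2]+s[:2]@s[:2])
def holefit(m,p,d,a=(.507,-.334)):
    X=world(m,d); v,u=np.mgrid[:400,:640]
    W=plane(m,np.c_[u.ravel(),v.ravel()],.055).reshape(400,640,3)
    near=np.hypot(W[...,0]-a[0],W[...,1]-a[1])<.024
    face=X[near&(abs(X[...,2]-.055)<.006)]; print("face z",np.median(face[:,2]),face[:,:2].mean(0))
    g=cv2.cvtColor(p,cv2.COLOR_RGB2GRAY)
    for nm,mk in(("depth",~(abs(X[...,2]-.055)<.006)),("dark",g<75),("dark2",g<60)):
        cs,_=cv2.findContours((mk&near).astype(np.uint8),cv2.RETR_EXTERNAL,cv2.CHAIN_APPROX_NONE)
        if not cs: continue
        c=max(cs,key=cv2.contourArea)[:,0].astype(float); P=plane(m,c,.055)[:,:2]
        k=np.ones(len(P),bool)
        for _ in range(4):
            ce,r=circ(P[k]); k=abs(np.hypot(*(P-ce).T)-r)<.0015
        print(nm,ce.round(4),r.round(4),k.mean().round(2),"meanC",P.mean(0).round(4))
E
python3 - <<'E'
from hole import *
z=np.load("pics/w2.npz");m=ctrl.camera_model("wrist");m["R"],m["t"]=z["R"],z["t"]; holefit(m,z["p"],z["d"])
X=world(m,z["d"])
for n in("top","scene"):
    y=np.load(f"pics/{n}0.npz"); print(n); holefit(ctrl.camera_model(n),y["p"],y["d"])
s=ctrl.read_state();R=s["ee_rot"];T=(X-s["position"])@R
k=(np.hypot(T[...,0],T[...,1])<.03)&(abs(T[...,1])<.0225)
for a,b in((-.027,-.020),(-.013,-.005)):
    q=T[k&(T[...,2]>a)&(T[...,2]<b)]; print(a,len(q),q.min(0),q.max(0)); 
    if a<-.02:
        print(cv2.minEnclosingCircle(q[:,:2].astype(np.float32)))
    else:
        yb=np.round(q[:,1],3); F=np.array([[q[yb==v,0].max(),v] for v in np.unique(yb) if abs(v)<.012]); c=circ(F[:,:]); print(c, np.median(F[:,0]-np.sqrt(.019**2-F[:,1]**2)))
print(s["position"],R.round(3).tolist())
# flush head direction
q=X[(np.hypot(X[...,0]-.57,X[...,1]+.317)<.03)&(X[...,2]>.060)]
print(len(q), cv2.minEnclosingCircle(q[:,:2].astype(np.float32)),np.nanmax(q[:,2]))
E
```

```text
face z 0.054883431736780994 [ 0.50971575 -0.3397123 ]
depth [ 0.5021 -0.3256] 0.0147 1.0 meanC [ 0.502  -0.3256]
dark [ 0.5016 -0.3281] 0.0129 0.56 meanC [ 0.5009 -0.331 ]
dark2 [ 0.5019 -0.3289] 0.0104 0.82 meanC [ 0.5031 -0.3365]
top
face z 0.05511068635600892 [ 0.51048293 -0.33941408]
depth [ 0.5013 -0.3251] 0.014 0.92 meanC [ 0.5012 -0.3254]
dark [ 0.502  -0.3289] 0.0125 0.61 meanC [ 0.5027 -0.3304]
dark2 [ 0.503  -0.3264] 0.0122 0.57 meanC [ 0.505  -0.3316]
scene
face z 0.05521489152406777 [ 0.50884003 -0.33914788]
depth [ 0.5036 -0.324 ] 0.013 0.86 meanC [ 0.5037 -0.3241]
dark [ 0.5031 -0.3264] 0.0151 0.9 meanC [ 0.5032 -0.3261]
dark2 [ 0.5031 -0.3254] 0.014 1.0 meanC [ 0.5032 -0.3258]
-0.027 958 [ 0.00200682 -0.02245269 -0.02694288] [ 0.01250677  0.02248534 -0.02000735]
((0.011269641108810902, -1.3970769941806793e-05), 0.022527972236275673)
-0.013 1874 [-0.00573275 -0.02242188 -0.01298603] [ 0.01957851  0.02240715 -0.0050058 ]
(array([ 0.00218287, -0.00090598]), np.float64(0.017181798112183903)) 0.00023080191393876417
[ 0.56488495 -0.27625176  0.2043596 ] [[-0.972, -0.233, -0.002], [-0.233, 0.972, 0.002], [0.001, 0.002, -1.0]]
22567 ((0.5607898831367493, -0.3152983784675598), 0.02823621779680252) 0.32068797582573416
```

```bash
python3 - <<'E'
from hole import *
z=np.load("pics/w2.npz");m=ctrl.camera_model("wrist");m["R"],m["t"]=z["R"],z["t"]; holefit(m,z["p"],z["d"],(.502,-.326))
for n in("top","scene"):
    y=np.load(f"pics/{n}0.npz"); print(n); holefit(ctrl.camera_model(n),y["p"],y["d"],(.502,-.326))
s=ctrl.read_state();R=s["ee_rot"];print(R.T@(np.array([.5023,-.3255,.11])-s["position"]))
E
```

```text
face z 0.054837680119456035 [ 0.50152472 -0.32669194]
depth [ 0.5019 -0.3252] 0.0149 1.0 meanC [ 0.5017 -0.3253]
dark [ 0.5016 -0.3281] 0.0129 0.56 meanC [ 0.5009 -0.331 ]
dark2 [ 0.5019 -0.3289] 0.0104 0.82 meanC [ 0.5031 -0.3365]
top
face z 0.055045160956230396 [ 0.50243484 -0.32716016]
depth [ 0.501  -0.3245] 0.0144 0.98 meanC [ 0.5008 -0.3249]
dark [ 0.502  -0.3289] 0.0125 0.61 meanC [ 0.5027 -0.3304]
dark2 [ 0.503  -0.3264] 0.0122 0.57 meanC [ 0.505  -0.3316]
scene
face z 0.05519999049913538 [ 0.50127047 -0.32681418]
depth [ 0.5036 -0.324 ] 0.013 0.86 meanC [ 0.5037 -0.3241]
dark [ 0.503  -0.3261] 0.0151 0.94 meanC [ 0.503  -0.3256]
dark2 [ 0.5031 -0.3254] 0.014 1.0 meanC [ 0.5032 -0.3258]
[ 0.07224832 -0.03350433  0.0943591 ]
```

```bash
python3 -m pendant '[{"delta_pos":[0.3,-0.15,0],"rotation":[0,0,0]},{"delta_pos":[0.6,-0.27,0],"rotation":[0,0,0]},{"delta_pos":[0.725,-0.33,0.2],"rotation":[0,0,0]},{"delta_pos":[0.725,-0.33,0.5],"rotation":[0,0,0]},{"delta_pos":[0.725,-0.33,0.8],"rotation":[0,0,0]},{"delta_pos":[0.725,-0.33,0.95],"rotation":[0,0,0]},{"delta_pos":[0.725,-0.33,0.95],"rotation":[0,0,0]},{"delta_pos":[0.725,-0.33,0.95],"rotation":[0,0,0]}]'
python3 - <<'E'
from h import *
q=[]
for _ in range(4):
    m,p,d=snap("wrist"); s=ctrl.read_state(); q.append(np.r_[s["position"],s["wrist_force"]])
R=s["ee_rot"];q=np.array(q);print(q.round(4),R.T@(np.array([.502,-.325,.087])-q[:,:3].mean(0)),R.round(4).tolist())
cv2.imwrite("pics/w3.png",p[:,:,::-1])
E
```

```text
time_s: 11.88
position: [0.5038, -0.3269, 0.1107]
ee_rot: [[-0.972, -0.234, 0.002], [-0.234, 0.972, -0.001], [-0.001, -0.002, -1.0]]
wrist_force: [-0.5, -0.0, -2.1]
opening: 0.0366
grasp_force: 30.0
[[ 0.5039 -0.3271  0.1109  0.7392 -0.1686 -2.5644]
 [ 0.5038 -0.3272  0.1109  0.6354  0.1507 -2.5779]
 [ 0.5037 -0.3272  0.1108  0.5989  0.3651 -1.6985]
 [ 0.5036 -0.3271  0.1106  0.7721  0.0838 -1.8507]] [0.00120305 0.00253307 0.0237997 ] [[-0.9722, -0.234, 0.0015], [-0.234, 0.9722, -0.0014], [-0.0012, -0.0017, -1.0]]
```

View pics/w3.png

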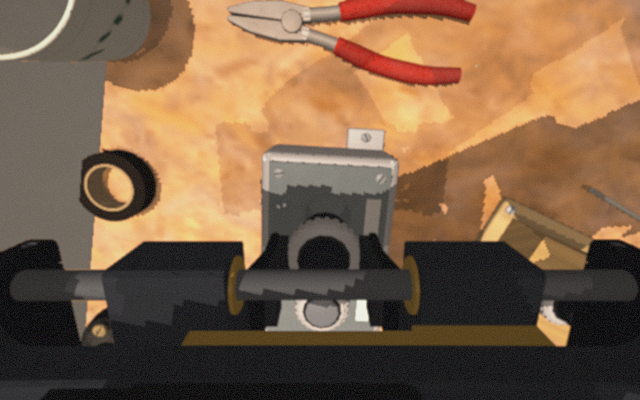

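The head hangs over the station at about (325,245), ahead of the flush head at (322,312). I'll correct by about 1.2 mm and 2.5 mm in tool x and y, then go down to just above barrel entry.

```bash
python3 -m pendant '[{"delta_pos":[0.012,0.025,0],"rotation":[0,0,0]},{"delta_pos":[0.012,0.025,0.1],"rotation":[0,0,0]},{"delta_pos":[0.012,0.025,0.2],"rotation":[0,0,0]},{"delta_pos":[0.012,0.025,0.235],"rotation":[0,0,0]},{"delta_pos":[0.012,0.025,0.235],"rotation":[0,0,0]},{"delta_pos":[0.012,0.025,0.235],"rotation":[0,0,0]}]'
python3 - <<'E'
from h import *
q=[]
for _ in range(4):
    m,p,d=snap("top"); s=ctrl.read_state(); q.append(np.r_[s["position"],s["wrist_force"]])
R=s["ee_rot"];q=np.array(q);print(q.round(4),R.T@(np.array([.502,-.325,.087])-q[:,:3].mean(0)),R.round(4).tolist())
E
```

```text
time_s: 12.82
position: [0.5014, -0.3247, 0.0861]
ee_rot: [[-0.972, -0.234, 0.0], [-0.234, 0.972, -0.0], [-0.0, -0.0, -1.0]]
wrist_force: [0.3, -0.2, -2.5]
opening: 0.037
grasp_force: 30.0
[[ 0.5015 -0.3247  0.0862 -0.0042  0.5099 -2.2678]
 [ 0.5015 -0.3247  0.0863  0.068   0.5203 -1.5535]
 [ 0.5014 -0.3247  0.0864  0.9575  0.3605 -1.7111]
 [ 0.5014 -0.3247  0.0863 -0.029   0.3053 -2.5113]] [-0.00047907 -0.00040127 -0.00067887] [[-0.9722, -0.234, 0.0005], [-0.234, 0.9722, -0.0004], [-0.0003, -0.0005, -1.0]]
```

Now lower in 1.5 mm steps and watch the force.

```bash
f(){ grep -E 'pos|wrist_f' | tr '\n' ' '; echo; }
python3 -m pendant '[{"delta_pos":[-0.005,-0.003,0.015],"rotation":[0,0,0]},{"delta_pos":[-0.005,-0.003,0.015],"rotation":[0,0,0]}]' |f
python3 -m pendant '[{"delta_pos":[0,0,0.015],"rotation":[0,0,0]},{"delta_pos":[0,0,0.015],"rotation":[0,0,0]}]' |f
python3 -m pendant '[{"delta_pos":[0,0,0.015],"rotation":[0,0,0]},{"delta_pos":[0,0,0.015],"rotation":[0,0,0]}]' |f
python3 -m pendant '[{"delta_pos":[0,0,0.01],"rotation":[0,0,0]},{"delta_pos":[0,0,0.01],"rotation":[0,0,0]}]' |f
```

```text
position: [0.5018, -0.3247, 0.0845] wrist_force: [0.1, -0.2, -2.4] 
position: [0.5017, -0.3246, 0.0829] wrist_force: [0.8, -0.3, -1.6] 
position: [0.5017, -0.3246, 0.0814] wrist_force: [0.4, -1.1, -2.3] 
position: [0.5017, -0.3247, 0.0805] wrist_force: [-0.0, -0.5, -2.6]
```

```bash
f(){ grep -E 'pos|wrist_f' | tr '\n' ' '; echo; }
python3 -m pendant '[{"delta_pos":[0,0,0.01],"rotation":[0,0,0]},{"delta_pos":[0,0,0.02],"rotation":[0,0,0]}]' |f
python3 -m pendant '[{"delta_pos":[0,0,0.01],"rotation":[0,0,0]},{"delta_pos":[0,0,0.02],"rotation":[0,0,0]}]' |f
python3 -m pendant '[{"delta_pos":[0,0,0.02],"rotation":[0,0,0]},{"delta_pos":[0,0,0.03],"rotation":[0,0,0]}]' |f
```

```text
position: [0.5018, -0.3248, 0.0785] wrist_force: [-1.1, -0.5, -1.6] 
position: [0.5019, -0.3248, 0.0765] wrist_force: [-1.6, -0.2, -2.1] 
position: [0.5018, -0.3248, 0.0734] wrist_force: [0.2, -0.7, -2.0]
```

```bash
f(){ grep -E 'pos|wrist_f' | tr '\n' ' '; echo; }
python3 -m pendant '[{"delta_pos":[0,0,0.03],"rotation":[0,0,0]},{"delta_pos":[0,0,0.06],"rotation":[0,0,0]},{"delta_pos":[0,0,0.06],"rotation":[0,0,0]}]' |f
python3 -m pendant '[{"delta_pos":[0,0,0.03],"rotation":[0,0,0]},{"delta_pos":[0,0,0.05],"rotation":[0,0,0]},{"delta_pos":[0,0,0.05],"rotation":[0,0,0]}]' |f
python3 -m pendant '[{"delta_pos":[0,0,0.01],"rotation":[0,0,0]},{"delta_pos":[0,0,0.015],"rotation":[0,0,0]},{"delta_pos":[0,0,0.015],"rotation":[0,0,0]}]' |f
python3 -m pendant '[{"delta_pos":[0,0,0.01],"rotation":[0,0,0]},{"delta_pos":[0,0,0.01],"rotation":[0,0,0]}]' |f
python3 -m pendant '[{"delta_pos":[0,0,0.007],"rotation":[0,0,0]},{"delta_pos":[0,0,0.007],"rotation":[0,0,0]}]' |f
```

```text
position: [0.5018, -0.3248, 0.0672] wrist_force: [0.9, -0.3, -3.1] 
position: [0.5018, -0.3248, 0.0623] wrist_force: [0.4, -1.4, -2.2] 
position: [0.5018, -0.3248, 0.0611] wrist_force: [0.5, -1.4, -2.9] 
position: [0.5018, -0.3248, 0.06] wrist_force: [0.4, -0.4, -2.8] 
position: [0.5019, -0.3248, 0.0595] wrist_force: [-0.8, 0.1, -1.1]
```

```bash
f(){ grep -E 'pos|wrist_f' | tr '\n' ' '; echo; }
python3 -m pendant '[{"delta_pos":[0,0,0.006],"rotation":[0,0,0]},{"delta_pos":[0,0,0.006],"rotation":[0,0,0]}]' |f
python3 -m pendant '[{"delta_pos":[0,0,0.005],"rotation":[0,0,0]},{"delta_pos":[0,0,0.005],"rotation":[0,0,0]}]' |f
```

```text
position: [0.5019, -0.3248, 0.0594] wrist_force: [-1.0, 0.8, 5.5] 
position: [0.5019, -0.3248, 0.0593] wrist_force: [-2.2, 1.1, 7.3]
```

The ring is seated at the predicted height (0.0593), with about 7 N on it. Release and lift.

```bash
python3 -m pendant '[{"delta_pos":[0,0,0],"rotation":[0,0,0]},{"delta_pos":[0,0,-0.01],"rotation":[0,0,0]},{"delta_pos":[0,0,-0.01],"rotation":[0,0,0]},{"delta_pos":[0,0,-0.01],"rotation":[0,0,0]},{"delta_pos":[0,0,-0.01],"rotation":[0,0,0]}]' 0.3
python3 -m pendant '[{"delta_pos":[0,0,-0.1],"rotation":[0,0,0]},{"delta_pos":[0,0,-0.3],"rotation":[0,0,0]},{"delta_pos":[0,0,-0.6],"rotation":[0,0,0]},{"delta_pos":[0,0,-1],"rotation":[0,0,0]}]' >/dev/null
python3 -m pendant '[{"delta_pos":[-0.3,0,-0.2],"rotation":[0,0,0]},{"delta_pos":[-0.6,0,-0.2],"rotation":[0,0,0]},{"delta_pos":[-0.6,0,-0.2],"rotation":[0,0,0]},{"delta_pos":[-0.6,0,-0.2],"rotation":[0,0,0]}]'
python3 - <<'E'
from h import *
m,p,d=snap("wrist"); cv2.imwrite("pics/w4.png",p[:,:,::-1]); X=world(m,d)
for a,z0 in (((.502,-.325),.078),((.5369,-.0678),.071),((.5514,.0047),.071),((.5224,-.1402),.071)):
    r=np.hypot(X[...,0]-a[0],X[...,1]-a[1])
    for lo,hi in((.0755,.095),(.061,.0725)):
        k=X[(r<.026)&(X[...,2]>lo)&(X[...,2]<hi)]
        if len(k)>5: c=cv2.minEnclosingCircle(k[:,:2].astype(np.float32)); print(a,lo,len(k),np.median(k[:,2]).round(4),c)
E
```

```text
time_s: 17.52
position: [0.5018, -0.3247, 0.0591]
ee_rot: [[-0.972, -0.234, -0.0], [-0.234, 0.972, 0.0], [0.0, 0.0, -1.0]]
wrist_force: [0.6, 0.2, -0.5]
opening: 0.0562
grasp_force: 0.0
time_s: 18.52
position: [0.5592, -0.3103, 0.1791]
ee_rot: [[-0.972, -0.234, -0.001], [-0.234, 0.972, 0.001], [0.001, 0.001, -1.0]]
wrist_force: [-0.1, 0.1, -0.1]
opening: 0.0565
grasp_force: 0.0
(0.502, -0.325) 0.0755 731 0.0815 ((0.5016992092132568, -0.32525143027305603), 0.011949815787374973)
(0.502, -0.325) 0.061 978 0.0672 ((0.5020356774330139, -0.3252638578414917), 0.01950966566801071)
(0.5224, -0.1402) 0.0755 533 0.077 ((0.522496223449707, -0.14134036004543304), 0.011808376759290695)
(0.5224, -0.1402) 0.061 728 0.0635 ((0.522407591342926, -0.14120244979858398), 0.018898868933320045)
```

View pics/w4.png

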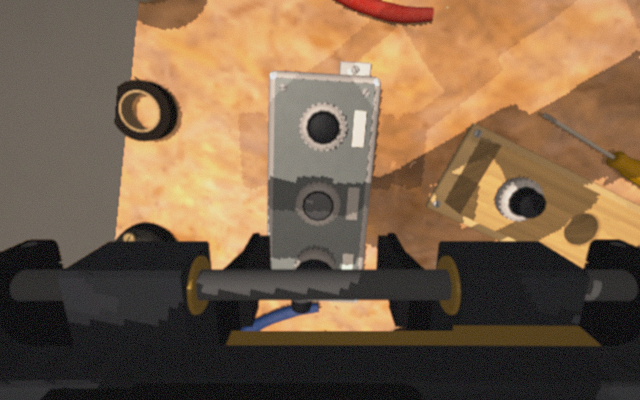

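The head stands upright at (323,127). Its cap top is at 0.0815 m and its ring top at 0.067 m, so it is flush, and the neighbouring worn head is undisturbed.

```bash
python3 -c "
from cell import ctrl; print(ctrl.job_done())"
```

```text
the job is handed in; nothing more can be done
None
```

The middle head snapped when pressed (7.5 N falling to 3.3 N); it is now fitted flush and upright in the station's hole, the worn heads were left in the block without being pressed, and the job is handed in (no verdict came back).

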